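# Clearing the bench after a run: bottles, dishes and stirring bar to their places

### The arm

A 7-joint arm with a two-finger parallel gripper is mounted at the origin on the work surface. World frame = base frame: x ahead of the robot, y to its left, z up, the work surface at z = 0. Lengths are in m, angles in rad, forces in N, time in s.
With the tool pointing down it reaches from about 0.425 to 0.975 m from the base axis. Payload 16.7 kg.
Tool frame: the origin (TCP) lies between the finger pads; the fingertips stand 8 mm ahead of it and the grasp point (between the pads) lies 11 mm behind it (tip_extent is the z of the fingertips in the tool frame, in m); z points along the fingers, y is the line along which they close (so a half turn about z gives the same grasp; the last joint's range is limited). The gripper opens to 85 mm and grips with 20 to 120 N. Pads are 22 mm wide; open, the fingers measure 114 mm over their backs; the gripper's body (76 mm by 85 mm) begins 54 mm behind the grasp point. The pads swing forward as they close: fully open they stand 13 mm farther back than shut.
Start: joints at [-0.149, 0.426, 0.074, 1.606, -0.034, 1.111, -0.067], TCP at [0.675, -0, 0.239] pointing down, gripper open.
Joint ranges: [-2.85, 2.85], [-0.5, 2.14], [-1.23, 1.37], [0.21, 2.46], [-1.02, 4.16], [0.16, 2.05], [-2.73, 2.73]. Speed limits (rad/s): [1.89, 1.89, 2.39, 2.39, 3.01, 3.01, 3.01].

### API

Orientations are given as a rotation vector (axis times angle).
In Python, from cell import * gives the robot as it stands.
- The arm moves only by the tool jog_arm, never from a script. Its argument "commands" is a list of rows, each a list of 7 numbers: the opening, from -1 (shut) to 1 (fully open), then the shift along the tool's x, y, z in mm, then the turn, a rotation vector about the tool's x, y, z in rad. A call has 1 to 5 rows; each row is the pose to reach, as a shift and turn from the pose commanded when the call began, along the tool's axes at that moment; what a row does not reach only later rows make up. A row lasts 1/8 s, in which the tool goes at most 62.5 mm and 10.7 degrees, less where a joint would pass 70% of its speed; a pose out of reach is approached as far as the arm can. A call with a gripper value outside its range is refused whole. The fingers move at their own pace and stop on an object; the grip force is fixed at half the most. Time passes only in rows, so rows that repeat a pose let the fingers close. It gives the time, the measured TCP pose, the force, the opening and the grip force at its end, in the units of the state.
- get_obs(): the state, without advancing time (a new reading comes with each control period).
- read_camera(name): name is "scene" or "side" or "wrist"; returns the picture (384x512x3 uint8, blue, green, red); there is no depth.
- get_calibration(name): a dict with "camera_matrix" (3x3 intrinsics, pixels), "T" (4x4, takes a point from camera to world coordinates). Camera axes: x right, y up, looking along -z (the intrinsics and any distortion apply to the point x, -y, -z); pixel columns grow to the right and rows downward; lengths in m; the calibration is good to about 2 mm. A picture is of the moment at which its call begins: read the wrist's pose just before it. get_calibration takes no time and is no camera call; for the wrist camera it gives the pose at the moment of the call.
- finish_job(): hands the job in; it is judged then, once.
Trained networks look in the newest picture that a camera, given by its name, has taken for a name from the list of things; names that differ only in an ending like _2 or _b are one class to them, and where a whole thing is asked for, a point or a joint stands for the part that bears it (a point fixed in the world has none). Each returns a list of dicts, best first, with "conf" (0 to 1); they miss things now and then, are a little off and sometimes report something else, mostly with a low value. They report only what shows in the picture. A call takes as long as a camera call. They do not tell look-alikes from the thing itself.
- boxes_of(camera, thing): "at" ([x, y, z] in m, in world coordinates, good to about 4 mm: the middle of the surface that is visible of it).
- regions_of(camera, thing): "region" (384x512 bool, what is visible of it).
- mark_of(camera, thing): "at" ([x, y, z] in m, in world coordinates, good to about 4 mm: a listed point, or the origin of a listed thing).
The state is a dict: "t": time; "joint_pos": joint angles; "dq": joint speeds; "joint_efforts": joint torques, N m; "tcp_pos": TCP position; "ee_rot": TCP orientation; "ft_force": force on the tool from outside, world axes, zero at the start; "moment": the same for the moment, N m; "finger_gap": opening from 0.0 (shut) to 1.0 (fully open); "gripper_force": force on a finger pad.
Only numpy, scipy, OpenCV 4.12 (cv2) and the standard library are available. Lean on these libraries where they do the work, as an engineer would, in place of code of your own. Each camera call takes 0.05 s, during which the arm holds its last target. There are 200 camera calls.

### The job

The run is finished, so put away what is left on the bench mat: stand both brown bottles upright in the grey spill tray next to the one already there, stack the two Petri dishes neatly, the larger one underneath, in the middle of the wire dish stand, and lay the white stirring bar flat in the round steel dish. Keep the bottles and dishes upright, set everything down without letting it fall, and do not disturb the bottle already in the tray or the blue tube rack.

Things in the scene. Friction and masses are not known exactly. Their poses are not given: they have to be found in the camera images.
- bottle_1: Closed amber glass bottle with a plain white paper band and a black screw cap: 40 mm across and straight-sided up to 60 mm, 85 mm high over its cap (31 mm across, from 67 mm up), about 110 g. Origin: centre of its underside, z up; it starts upright on the bench. One of two alike bottles to put away; either may go to either free place.
- bottle_2: Closed amber glass bottle with a plain white paper band and a black screw cap: 40 mm across and straight-sided up to 60 mm, 85 mm high over its cap (31 mm across, from 67 mm up), about 110 g. Origin: centre of its underside, z up; it starts upright on the bench. The other of the two alike bottles to put away.
- dish_large: Larger closed Petri dish, clear plastic with a cream pad inside: a disc 60 mm across and 15 mm high, flat on top, about 30 g; its lowest 5 mm are 57 mm across, above that the lid is 60 mm. Origin: centre of its underside, z up; starts flat on the bench.
- dish_small: Smaller closed Petri dish of the same make: a disc 40 mm across and 12 mm high, flat on top, about 15 g; its lowest 4 mm are 37 mm across, above that 40 mm. Origin: centre of its underside, z up; starts flat on the bench.
- stir_bar: White plastic-coated magnetic stirring bar (its magnetism plays no part), octagonal, 50 mm long and 12 mm thick, about 18 g, lying flat. Origin: the centre of the bar (6 mm above what it lies on); x along its length. May lie on any of its eight sides.
- spill_tray: Grey plastic spill tray for bottles, fixed to the bench: 190 mm (its x) by 110 mm (its y) outside with a lip 5 mm beyond that, 32 mm high, walls and floor 4 mm thick, open above. Origin: centre of its underside, on the bench. A bottle already stands near the -x end; the middle and the +x end are free.
- tray_bottle: Closed amber glass bottle with a plain white paper band and a black screw cap: 40 mm across and straight-sided up to 60 mm, 85 mm high over its cap (31 mm across, from 67 mm up), about 110 g. Origin: centre of its underside, z up; stands in the spill tray near its -x end, about 60 mm from the middle. Loose: leave it standing where it is.
- dish_stand: Low steel stand for a stack of Petri dishes, fixed to the bench: a base plate 84 mm (x) by 94 mm (y), 3 mm thick, with a guard of 4 mm wire along each y edge (centred 43 mm from the middle, 64 mm long, 44 mm high). It is open above and at both x ends, so fingers that close along its x pass between the guards. Origin: centre of the plate's underside, on the bench.
- bar_dish: Flat round stainless-steel dish for stirring bars, empty, fixed to the bench: 112 mm across outside its wall with a rim 3.5 mm beyond, 22 mm high, wall and floor 2 mm thick, open above. Origin: centre of its underside, on the bench.
- tube_rack: Blue block rack of microtubes, 66 mm (x) by 200 mm (y) by 40 mm high, tubes to 50 mm, about 0.4 kg, loose, at the far right of the work. Origin: centre of its underside. Leave it alone.
Things that resemble listed ones, but are neither listed nor needed, are in the scene too. Leave any orange or purple look-alike of the dish_stand alone.

How it is judged:
At the end, for the whole second after the job is handed in: All three bottles upright (7 degrees) on the spill tray's floor; large dish flat on the stand's plate, within 12 mm of its centre; small dish flat on the large one, centres within 10 mm; stirring bar on the floor of the round steel dish; all at rest (x of bottle_1 in the frame of spill_tray between -0.085 and 0.085 m and y of bottle_1 in the frame of spill_tray between -0.045 and 0.045 m and z of bottle_1 in the frame of spill_tray between -0.002 and 0.01 m and angle between each of bottle_1, bottle_2, dish_large, dish_small, tray_bottle's own z axis and vertical below 0.12 rad and x of bottle_2 in the frame of spill_tray between -0.085 and 0.085 m and y of bottle_2 in the frame of spill_tray between -0.045 and 0.045 m and z of bottle_2 in the frame of spill_tray between -0.002 and 0.01 m and horizontal distance between dish_large and dish_stand below 0.012 m and z of dish_large in the frame of dish_stand between -0.002 and 0.008 m and horizontal distance between dish_small and dish_large below 0.01 m and z of dish_small in the frame of dish_large between 0.011 and 0.02 m and horizontal distance between stir_bar and bar_dish below 0.05 m and z of stir_bar in the frame of bar_dish between 0.003 and 0.012 m and linear speed of each of bottle_1, bottle_2, dish_large, dish_small, stir_bar below 0.03 m/s); the robot touches nothing.
It fails at once if a bottle or dish is tipped more than about 35 degrees (angle between any of bottle_1, bottle_2, dish_large, dish_small's own z axis and vertical above 0.6 rad).
It fails at once if a thing is let fall: out of the fingers and faster than 0.6 m/s (a drop of about 2 cm) ((contact force between bottle_1 and the fingers below 0.05 N and linear speed of bottle_1 above 0.6 m/s) or (contact force between bottle_2 and the fingers below 0.05 N and linear speed of bottle_2 above 0.6 m/s) or (contact force between dish_large and the fingers below 0.05 N and linear speed of dish_large above 0.6 m/s) or (contact force between dish_small and the fingers below 0.05 N and linear speed of dish_small above 0.6 m/s) or (contact force between stir_bar and the fingers below 0.05 N and linear speed of stir_bar above 0.6 m/s)).
It fails at once if the bottle already in the tray is pushed more than 20 mm or tipped (distance of tray_bottle from where it was at the start of the episode above 0.02 m or angle between tray_bottle's own z axis and vertical above 0.4 rad).
It fails at once if the blue tube rack is pushed more than 20 mm (distance of tube_rack from where it was at the start of the episode above 0.02 m).
It also fails if it takes over 144 s, if anything falls off the work surface, if the arm or the gripper's body presses on something with over 40 N, if the wrist force passes 120 N, or if a joint passes its speed limit or range.

## Working session

There is one attempt and no reset: what is moved stays moved. The work goes in short steps, Python scripts to look and compute and a tool call to move; the robot and the scene stay as the last step left them, time stands still between calls to the robot, and variables do not carry over. Pictures are saved under pics/ and viewed, at most 14 in all, crops included, and the job is handed in when it is done.

Besides the shell and the picture viewer there is one more tool, called after "Call:" as name(argument=value, ...) on one line, values as JSON. jog_arm: Moves the arm, as the interface text tells. Its arguments: {"type":"object","properties":{"commands":{"type":"array"}},"required":["commands"]}

```bash
mkdir -p pics; ls; python3 - <<'E'
from cell import *
import cv2,numpy as np
o=get_obs(); print(o['t'],o['tcp_pos'],o['ee_rot'],o['finger_gap'])
a=read_camera("scene");b=read_camera("side")
cv2.imwrite("pics/scene.png",a);cv2.imwrite("pics/side.png",b)
for c in ("scene","side"):
  print(c,get_calibration(c)['T'].round(3).tolist() if hasattr(get_calibration(c)['T'],'round') else get_calibration(c)['T'])
  for n in "bottle_1 dish_large dish_small stir_bar spill_tray dish_stand bar_dish tube_rack".split():
    print(n,[(np.round(d['at'],3).tolist(),round(d['conf'],2)) for d in mark_of(c,n)])
E
```

```text
pics
0.0 [6.7458219e-01 1.4179834e-05 2.3858708e-01] [-2.22074876e+00 -2.22087782e+00  1.57221004e-03] 0.9963311262042147
scene [[0.671, -0.451, 0.588, 1.043], [0.741, 0.396, -0.542, -0.46], [0.012, 0.8, 0.6, 0.59], [0.0, 0.0, 0.0, 1.0]]
bottle_1 [([0.513, 0.118, -0.0], 0.94), ([0.394, -0.213, -0.002], 0.81), ([0.648, -0.002, -0.002], 0.44)]
dish_large [([0.47, 0.015, 0.002], 0.59)]
dish_small [([0.495, -0.14, -0.003], 0.75)]
stir_bar [([0.684, -0.227, 0.0], 0.63), ([0.406, 0.197, 0.0], 0.38)]
spill_tray [([0.517, -0.362, -0.002], 0.96)]
dish_stand [([0.491, 0.368, -0.004], 0.87), ([0.639, 0.447, 0.002], 0.82), ([0.316, 0.391, 0.001], 0.63)]
bar_dish [([0.646, -0.005, 0.002], 0.68), ([0.494, 0.368, -0.006], 0.55)]
tube_rack [([0.687, -0.226, -0.006], 0.61)]
side [[-0.811, 0.382, -0.443, 0.025], [-0.585, -0.549, 0.597, 0.662], [-0.015, 0.743, 0.669, 0.759], [0.0, 0.0, 0.0, 1.0]]
bottle_1 [([0.393, -0.213, 0.004], 0.75), ([0.515, 0.118, -0.001], 0.69)]
dish_large [([0.472, 0.017, 0.002], 0.51)]
dish_small [([0.498, -0.142, -0.002], 0.52)]
stir_bar [([0.404, 0.199, 0.006], 0.5)]
spill_tray [([0.518, -0.361, -0.002], 0.97)]
dish_stand [([0.595, 0.244, -0.002], 0.97), ([0.323, 0.394, -0.001], 0.84), ([0.688, -0.226, 0.003], 0.69), ([0.495, 0.367, -0.0], 0.61), ([0.634, 0.442, 0.002], 0.6)]
bar_dish [([0.644, -0.001, -0.002], 0.9), ([0.404, 0.2, 0.005], 0.58)]
tube_rack [([0.689, -0.227, 0.002], 0.97)]
```

View pics/scene.png

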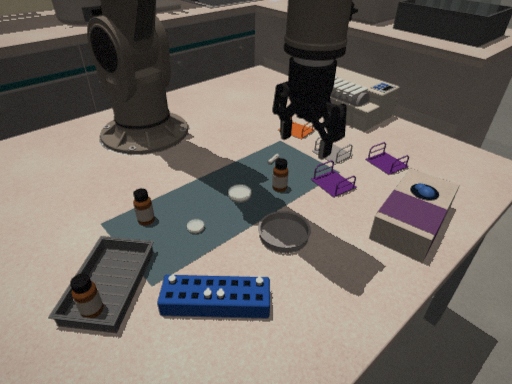

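View pics/side.png

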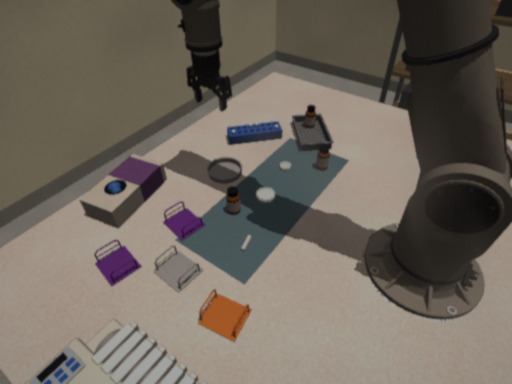

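The scene view shows the loose bottles at (145,208) and (281,175), the large dish at (240,193), the small dish at (196,226) and the bar at (274,158). The tray, with its bottle at (88,297), is at (107,283), and the steel dish is at (285,231). The grey stand is at (335,150), between the orange and purple look-alikes. In the side view the grey stand is at (178,268), which matches the candidate at (0.494, 0.368).

Next I need the yaws of the tray, stand and bar, so I'll rectify the images.

```bash
cat > h.py <<'E'
from cell import *
import cv2,numpy as np
def rays(cal,uv,z):
    K=np.array(cal['camera_matrix']);T=np.array(cal['T'])
    uv=np.atleast_2d(uv).astype(float)
    d=np.c_[(uv[:,0]-K[0,2])/K[0,0],-(uv[:,1]-K[1,2])/K[1,1],-np.ones(len(uv))]@T[:3,:3].T
    return (T[:3,3]+d*((z-T[2,3])/d[:,2])[:,None])[:,:2]
def proj(cal,P):
    K=np.array(cal['camera_matrix']);T=np.array(cal['T'])
    p=(np.atleast_2d(P)-T[:3,3])@T[:3,:3]
    return np.c_[K[0,0]*p[:,0]/-p[:,2]+K[0,2],K[1,1]*-p[:,1]/-p[:,2]+K[1,2]]
def rect(img,cal,c,z,half=.15,n=400):
    # up in picture = +x, left = +y
    w=np.array([[c[0]+half,c[1]+half,z],[c[0]+half,c[1]-half,z],[c[0]-half,c[1]-half,z],[c[0]-half,c[1]+half,z]])
    H=cv2.getPerspectiveTransform(proj(cal,w).astype(np.float32),np.float32([[0,0],[n,0],[n,n],[0,n]]))
    return cv2.warpPerspective(img,H,(n,n))
E
python3 - <<'E'
from h import *
C={c:get_calibration(c) for c in("scene","side")}
print(C['scene'].keys())
I={c:read_camera(c) for c in C}
for c in C:
  for n,z in(("stir_bar",.008),("spill_tray",.032),("dish_stand",.003)):
    for d in regions_of(c,n)[:5]:
      m=d['region'].astype(np.uint8)
      uv=np.argwhere(m)[:,::-1]
      w=rays(C[c],uv,z)
      r=cv2.minAreaRect((w*1000).astype(np.float32))
      print(c,n,round(d['conf'],2),np.round(r[0]),np.round(r[1]),round(r[2],1))
  print([(np.round(d['at'],3).tolist(),round(d['conf'],2)) for d in mark_of(c,'tray_bottle')])
out=np.vstack([np.hstack([cv2.resize(x,(290,290)) for x in (rect(I['scene'],C['scene'],(.493,.368),.003,.1),rect(I['side'],C['side'],(.493,.368),.003,.1))]),
 np.hstack([cv2.resize(x,(290,290)) for x in (rect(I['scene'],C['scene'],(.517,-.362),.032,.13),rect(I['side'],C['side'],(.405,.198),.006,.06))])])
cv2.imwrite("pics/rect.png",out)
E
```

```text
dict_keys(['camera_matrix', 'T'])
scene stir_bar 0.5 [409. 197.] [15. 54.] 13.4
scene spill_tray 0.91 [ 527. -360.] [130. 212.] 41.3
scene dish_stand 0.71 [471. 366.] [ 88. 141.] 86.3
scene dish_stand 0.59 [588. 243.] [130. 121.] 12.5
scene dish_stand 0.51 [337. 394.] [78. 96.] 24.8
[([0.554, -0.412, 0.005], 0.8)]
side stir_bar 0.53 [406. 198.] [14. 55.] 14.9
side spill_tray 0.58 [ 509. -346.] [126. 235.] 41.7
side dish_stand 0.79 [509. 363.] [ 89. 127.] 87.0
side dish_stand 0.77 [647. 440.] [ 84. 117.] 79.0
side dish_stand 0.71 [599. 240.] [ 88. 102.] 79.1
side dish_stand 0.61 [326. 389.] [108.  88.] 9.5
[([0.552, -0.408, 0.008], 0.72)]
```

View pics/rect.png

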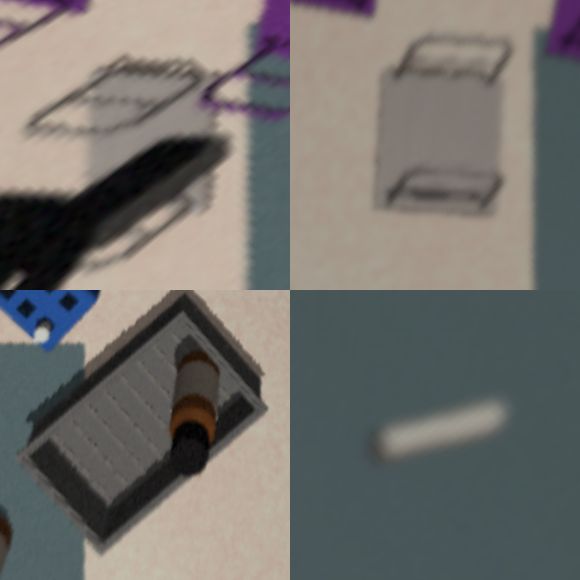

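The rectified view shows three orientations:
- **Stand:** the plate centre is at about (0.495, 0.366), and its guards run along world y (yaw about -3°).
- **Tray:** its long axis is at -49°, with the bottle at the far/right end, so its free +x end is toward (-0.66, 0.75).
- **Bar:** its length lies at about 104°.

The poses agree between the two cameras, so I'll start moving.

```bash
cat > go.py <<'E'
import sys,numpy as np
from cell import *
from scipy.spatial.transform import Rotation as R
# go.py x y z yaw [x y z yaw ...] : yaw = world angle (deg) of the closing line; prints rows
o=get_obs();p=np.array(o['tcp_pos']);r=R.from_rotvec(o['ee_rot'])
print(round(o['t'],2),p.round(4),'yaw',np.degrees(np.arctan2(*r.as_matrix()[[1,0],1])).round(1),'gap',round(o['finger_gap'],3),'F',np.round(o['ft_force'],1))
a=list(map(float,sys.argv[1:]))
for k in range(0,len(a),4):
    t=r.inv().apply(np.array(a[k:k+3])-p)*1000
    y=np.radians(a[k+3]);Y=np.array([np.cos(y),np.sin(y),0]);Z=np.array([0,0,-1.])
    w=(r.inv()*R.from_matrix(np.c_[np.cross(Y,Z),Y,Z])).as_rotvec()
    print(t.round(1).tolist(),w.round(3).tolist())
E
python3 go.py .3935 -.213 .15 41.3 .3935 -.213 .04 41.3
```

```text
1.4 [ 0.6749 -0.      0.2393] yaw -0.0 gap 0.998 F [ 0.1 -0.1 -0.7]
[-213.0, -281.4, 89.3] [-0.0, -0.0, -0.721]
[-213.0, -281.4, 199.3] [-0.0, -0.0, -0.721]
```

Call:
jog_arm(commands=[[1,-213,-281,89,0,0,-0.72],[1,-213,-281,89,0,0,-0.72],[1,-213,-281,89,0,0,-0.72],[1,-213,-281,89,0,0,-0.72],[1,-213,-281,89,0,0,-0.72]])

```text
t: 2.02
tcp_pos: [0.4319, -0.1841, 0.1627]
ee_rot: [1.293, 2.862, 0.0]
ft_force: [1.3, -0.9, -1.2]
finger_gap: 0.998
gripper_force: 0.0
```

```bash
python3 go.py .3935 -.213 .15 41.3
```

```text
2.02 [ 0.4319 -0.1841  0.1627] yaw 41.4 gap 0.998 F [ 1.3 -0.9 -1.2]
[3.7, -47.9, 12.6] [0.0, 0.001, 0.002]
```

Call:
jog_arm(commands=[[1,4,-48,12,0,0,0],[1,4,-48,12,0,0,0],[1,4,-48,12,0,0,0]])

```text
t: 2.4
tcp_pos: [0.3954, -0.2116, 0.1512]
ee_rot: [1.296, 2.861, 0.0]
ft_force: [0.3, -1.0, 0.1]
finger_gap: 1.003
gripper_force: 0.0
```

```bash
python3 go.py .3935 -.213 .04 41.3; python3 - <<'E'
from h import *
im=read_camera("wrist");cal=get_calibration("wrist")
cv2.imwrite("pics/w1.png",im)
print([(np.round(d['at'],3).tolist(),round(d['conf'],2)) for d in mark_of("wrist",'bottle_1')])
E
```

```text
2.4 [ 0.3954 -0.2116  0.1512] yaw 41.2 gap 1.003 F [ 0.3 -1.   0.1]
[0.3, -2.4, 111.2] [0.001, 0.001, -0.001]
[([0.394, -0.213, -0.003], 0.86)]
```

View pics/w1.png

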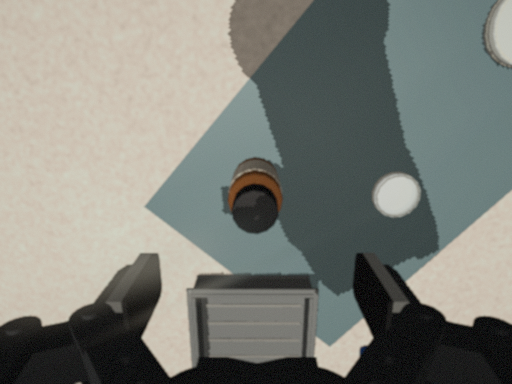

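The wrist view shows the bottle centred between the fingers at (255,200), and its mark confirms (0.394, -0.213). I'll go down and grip it.

Call:
jog_arm(commands=[[1,0,-2,50,0,0,0],[1,0,-2,90,0,0,0],[1,0,-2,111,0,0,0],[1,0,-2,111,0,0,0],[-1,0,-2,111,0,0,0]])

```text
t: 3.12
tcp_pos: [0.3941, -0.2129, 0.0406]
ee_rot: [1.295, 2.861, 0.0]
ft_force: [-0.7, -0.2, -0.8]
finger_gap: 0.815
gripper_force: 0.0
```

Call:
jog_arm(commands=[[-1,0,0,0,0,0,0],[-1,0,0,0,0,0,0],[-1,0,0,0,0,0,0],[-1,0,0,0,0,0,0]])

```text
t: 3.62
tcp_pos: [0.394, -0.2132, 0.041]
ee_rot: [1.296, 2.86, 0.0]
ft_force: [-1.7, 1.4, 14.9]
finger_gap: 0.446
gripper_force: 58.3
```

```bash
python3 go.py .394 -.213 .14 41.3 .478 -.316 .14 41.3
```

```text
3.62 [ 0.394  -0.2132  0.041 ] yaw 41.2 gap 0.446 F [-1.7  1.4 14.9]
[0.0, 0.2, -99.0] [0.001, 0.002, -0.001]
[-132.8, -4.5, -98.8] [0.001, 0.002, -0.001]
```

Call:
jog_arm(commands=[[-1,0,0,-25,0,0,0],[-1,0,0,-60,0,0,0],[-1,0,0,-99,0,0,0],[-1,-40,-2,-99,0,0,0],[-1,-90,-4,-99,0,0,0]])

```text
t: 4.25
tcp_pos: [0.4506, -0.2839, 0.1405]
ee_rot: [1.294, 2.86, 0.001]
ft_force: [1.2, 0.7, -1.2]
finger_gap: 0.445
gripper_force: 60.8
```

```bash
python3 go.py .478 -.316 .14 41.3 .478 -.316 .046 41.3
```

```text
4.25 [ 0.4506 -0.2839  0.1405] yaw 41.3 gap 0.445 F [ 1.2  0.7 -1.2]
[-42.2, -0.6, 0.6] [0.001, 0.002, 0.0]
[-42.0, -0.8, 94.6] [0.001, 0.002, 0.0]
```

Call:
jog_arm(commands=[[-1,-42,-1,0,0,0,0],[-1,-42,-1,0,0,0,0],[-1,-42,-1,40,0,0,0],[-1,-42,-1,75,0,0,0],[-1,-42,-1,90,0,0,0]])

```text
t: 4.88
tcp_pos: [0.4755, -0.3146, 0.0476]
ee_rot: [-1.295, -2.86, -0.0]
ft_force: [0.2, 0.3, -1.0]
finger_gap: 0.448
gripper_force: 60.8
```

Call:
jog_arm(commands=[[-1,0,0,3,0,0,0],[-1,0,0,5,0,0,0],[-1,0,0,5,0,0,0]])

```text
t: 5.25
tcp_pos: [0.4772, -0.3159, 0.0451]
ee_rot: [1.296, 2.86, -0.0]
ft_force: [-0.8, -0.8, 0.4]
finger_gap: 0.45
gripper_force: 60.9
```

```bash
python3 go.py .478 -.316 .045 41.3; python3 - <<'E'
from h import *
cv2.imwrite("pics/s2.png",cv2.resize(read_camera("scene")[200:350,30:260],None,fx=3,fy=3))
E
```

```text
5.25 [ 0.4772 -0.3159  0.0451] yaw 41.2 gap 0.45 F [-0.8 -0.8  0.4]
[-0.6, 0.5, 0.1] [0.001, 0.002, -0.001]
```

View pics/s2.png

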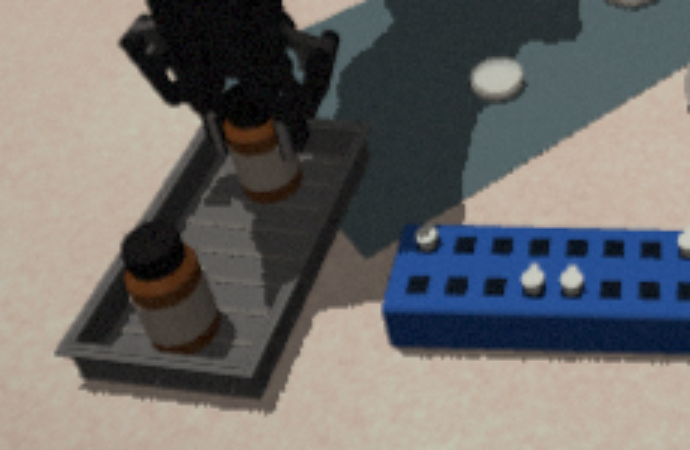

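The bottle (265,150 in the crop) stands upright in the free end of the tray. I'll lower it until it makes contact and then release it.

Call:
jog_arm(commands=[[-1,0,0,1,0,0,0],[-1,0,0,2,0,0,0],[-1,0,0,2,0,0,0]])

```text
t: 5.68
tcp_pos: [0.4776, -0.3162, 0.0449]
ee_rot: [1.296, 2.859, 0.0]
ft_force: [-9.7, 7.3, 44.0]
finger_gap: 0.446
gripper_force: 65.3
```

Call:
jog_arm(commands=[[0.4,0,0,0,0,0,0],[0.4,0,0,0,0,0,0],[0.6,0,0,0,0,0,0],[0.6,0,0,-50,0,0,0],[1,0,0,-105,0,0,0]])

```text
t: 6.3
tcp_pos: [0.4759, -0.3152, 0.1474]
ee_rot: [-1.296, -2.86, -0.0]
ft_force: [1.2, -0.2, 0.8]
finger_gap: 0.979
gripper_force: 0.0
```

```bash
python3 go.py .514 .118 .155 41.3
```

```text
6.3 [ 0.4759 -0.3152  0.1474] yaw 41.3 gap 0.979 F [ 1.2 -0.2  0.8]
[300.6, 314.3, -7.3] [-0.001, -0.002, -0.001]
```

Call:
jog_arm(commands=[[1,301,314,-7,0,0,0],[1,301,314,-7,0,0,0],[1,301,314,-7,0,0,0],[1,301,314,-7,0,0,0],[1,301,314,-7,0,0,0]])

```text
t: 6.92
tcp_pos: [0.5035, -0.0023, 0.1521]
ee_rot: [1.297, 2.861, 0.0]
ft_force: [1.4, 0.5, -0.4]
finger_gap: 0.999
gripper_force: 0.0
```

```bash
python3 go.py .514 .118 .155 41.3
```

```text
6.92 [ 0.5035 -0.0023  0.1521] yaw 41.2 gap 0.999 F [ 1.4  0.5 -0.4]
[83.5, 87.2, -2.9] [0.0, 0.0, -0.001]
```

Call:
jog_arm(commands=[[1,83,87,-3,0,0,0],[1,83,87,-3,0,0,0],[1,83,87,-3,0,0,0],[1,83,87,-3,0,0,0]])

```text
t: 7.42
tcp_pos: [0.5141, 0.1153, 0.1546]
ee_rot: [-1.296, -2.862, 0.001]
ft_force: [-0.0, -1.1, -0.3]
finger_gap: 1.002
gripper_force: 0.0
```

```bash
python3 - <<'E'
from h import *
for c,n in(("wrist","bottle_1"),("wrist","dish_large"),("wrist","stir_bar"),("scene","bottle_1"),("scene","dish_small")):
  read_camera(c);print(c,n,[(np.round(d['at'],3).tolist(),round(d['conf'],2)) for d in mark_of(c,n)])
E
python3 go.py .514 .118 .041 41.3
```

```text
wrist bottle_1 [([0.515, 0.119, -0.0], 0.87)]
wrist dish_large [([0.466, 0.016, 0.002], 0.63), ([0.408, 0.197, 0.011], 0.61)]
wrist stir_bar [([0.405, 0.198, 0.01], 0.8), ([0.466, 0.018, -0.0], 0.47)]
scene bottle_1 [([0.475, -0.316, 0.002], 0.98), ([0.514, 0.119, 0.001], 0.9), ([0.494, -0.141, -0.0], 0.16)]
scene dish_small [([0.493, -0.14, -0.001], 0.78)]
7.92 [0.5143 0.1152 0.1549] yaw 41.2 gap 1.002 F [ 0.3 -0.3  0.1]
[2.2, 1.6, 113.9] [-0.0, -0.0, -0.001]
```

Bottle_2 stands in the tray at (0.475, -0.316), and bottle_1 is confirmed at (0.5145, 0.119). I'll grip bottle_1 now.

Call:
jog_arm(commands=[[1,3,2,50,0,0,0],[1,3,2,90,0,0,0],[1,3,2,114,0,0,0],[1,3,2,114,0,0,0],[-1,3,2,114,0,0,0]])

```text
t: 8.55
tcp_pos: [0.5143, 0.1192, 0.0418]
ee_rot: [1.297, 2.861, 0.001]
ft_force: [0.6, -0.0, -0.1]
finger_gap: 0.815
gripper_force: 0.0
```

Call:
jog_arm(commands=[[-1,0,0,0,0,0,0],[-1,0,0,0,0,0,0],[-1,0,0,0,0,0,0],[-1,0,0,0,0,0,0]])

```text
t: 9.05
tcp_pos: [0.5144, 0.1191, 0.0421]
ee_rot: [1.296, 2.86, 0.002]
ft_force: [-2.9, -1.1, 12.6]
finger_gap: 0.446
gripper_force: 58.7
```

```bash
python3 go.py .514 .118 .165 41.3 .517 -.361 .165 41.3
```

```text
9.05 [0.5144 0.1191 0.0421] yaw 41.2 gap 0.446 F [-2.9 -1.1 12.6]
[-0.7, -0.9, -122.9] [0.001, 0.001, -0.001]
[-362.9, -314.4, -123.1] [0.001, 0.001, -0.001]
```

Call:
jog_arm(commands=[[-1,0,0,-30,0,0,0],[-1,0,0,-75,0,0,0],[-1,0,0,-123,0,0,0],[-1,-25,-22,-123,0,0,0],[-1,-60,-52,-123,0,0,0]])

```text
t: 9.68
tcp_pos: [0.5146, 0.0398, 0.1652]
ee_rot: [1.292, 2.861, 0.003]
ft_force: [0.5, -0.3, -1.0]
finger_gap: 0.445
gripper_force: 60.8
```

Call:
jog_arm(commands=[[-1,-40,-35,0,0,0,0],[-1,-80,-70,0,0,0,0],[-1,-120,-105,0,0,0,0],[-1,-160,-140,0,0,0,0],[-1,-200,-175,0,0,0,0]])

```text
t: 10.3
tcp_pos: [0.5144, -0.2278, 0.1646]
ee_rot: [1.296, 2.861, 0.0]
ft_force: [1.1, 0.1, -1.1]
finger_gap: 0.446
gripper_force: 60.8
```

```bash
python3 go.py .5155 -.3625 .165 41.3
```

```text
10.3 [ 0.5144 -0.2278  0.1646] yaw 41.3 gap 0.446 F [ 1.1  0.1 -1.1]
[-102.0, -88.0, -0.4] [0.001, 0.001, -0.001]
```

Call:
jog_arm(commands=[[-1,-40,-35,0,0,0,0],[-1,-80,-70,0,0,0,0],[-1,-102,-88,0,0,0,0],[-1,-102,-88,0,0,0,0],[-1,-102,-88,0,0,0,0]])

```text
t: 10.92
tcp_pos: [0.5157, -0.3599, 0.164]
ee_rot: [-1.296, -2.862, -0.001]
ft_force: [0.7, 1.4, -0.9]
finger_gap: 0.448
gripper_force: 60.8
```

```bash
python3 go.py .5155 -.3625 .048 41.3
```

```text
10.93 [ 0.5157 -0.3599  0.164 ] yaw 41.3 gap 0.448 F [ 0.7  1.4 -0.9]
[-1.8, -1.9, 116.0] [0.0, -0.0, -0.0]
```

Call:
jog_arm(commands=[[-1,-1,-1,45,0,0,0],[-1,-1,-1,85,0,0,0],[-1,-1,-1,108,0,0,0],[-1,-1,-1,115,0,0,0],[-1,-1,-1,115,0,0,0]])

```text
t: 11.55
tcp_pos: [0.5159, -0.3616, 0.0493]
ee_rot: [1.295, 2.862, 0.0]
ft_force: [-0.6, -1.1, 0.1]
finger_gap: 0.447
gripper_force: 60.8
```

Call:
jog_arm(commands=[[-1,0,0,1,0,0,0],[-1,0,0,2,0,0,0],[-1,0,0,3,0,0,0],[-1,0,0,3,0,0,0]])

```text
t: 12.05
tcp_pos: [0.5157, -0.3624, 0.0463]
ee_rot: [1.296, 2.861, -0.0]
ft_force: [-0.2, -0.0, 5.8]
finger_gap: 0.451
gripper_force: 61.2
```

Light contact at z 0.0463, as expected, so I'll release.

Call:
jog_arm(commands=[[0.4,0,0,0,0,0,0],[0.4,0,0,0,0,0,0],[0.6,0,0,0,0,0,0],[0.6,0,0,-50,0,0,0],[1,0,0,-110,0,0,0]])

```text
t: 12.68
tcp_pos: [0.5148, -0.3617, 0.1561]
ee_rot: [-1.295, -2.859, -0.0]
ft_force: [0.5, -1.0, 0.2]
finger_gap: 0.982
gripper_force: 0.0
```

```bash
python3 - <<'E'
from h import *
for c in("scene","side"):
  read_camera(c)
  for n in ("dish_small","dish_large","bottle_1","stir_bar"): print(c,n,[(np.round(d['at'],3).tolist(),round(d['conf'],2)) for d in mark_of(c,n)])
E
python3 go.py .471 .016 .15 87 .471 .016 .08 87
```

```text
scene dish_small [([0.493, -0.14, -0.003], 0.45), ([0.515, -0.36, -0.001], 0.42)]
scene dish_large [([0.554, -0.412, 0.004], 0.69), ([0.47, 0.018, 0.001], 0.65)]
scene bottle_1 [([0.476, -0.318, 0.006], 0.75), ([0.515, -0.359, 0.006], 0.72)]
scene stir_bar [([0.407, 0.197, 0.003], 0.58)]
side dish_small [([0.499, -0.139, -0.001], 0.57)]
side dish_large [([0.473, 0.014, -0.002], 0.74)]
side bottle_1 [([0.477, -0.318, 0.006], 0.59), ([0.514, -0.368, 0.004], 0.5)]
side stir_bar [([0.406, 0.199, 0.006], 0.55)]
13.18 [ 0.5151 -0.3619  0.1548] yaw 41.3 gap 1.001 F [ 0.5  0.7 -0.4]
[313.2, 216.0, 5.1] [0.0, -0.002, -0.798]
[313.1, 216.1, 75.1] [0.0, -0.002, -0.798]
```

Call:
jog_arm(commands=[[1,313,216,5,0,0,-0.8],[1,313,216,5,0,0,-0.8],[1,313,216,5,0,0,-0.8],[1,313,216,5,0,0,-0.8],[1,313,216,5,0,0,-0.8]])

```text
t: 13.8
tcp_pos: [0.4787, -0.05, 0.1515]
ee_rot: [-0.074, -3.14, -0.0]
ft_force: [0.6, 0.1, 0.6]
finger_gap: 1.002
gripper_force: 0.0
```

```bash
python3 go.py .4715 .016 .10 87
```

```text
13.8 [ 0.4787 -0.05    0.1515] yaw 87.3 gap 1.002 F [0.6 0.1 0.6]
[10.3, 65.6, 51.5] [0.0, -0.0, 0.005]
```

Call:
jog_arm(commands=[[1,10,65,0,0,0,0],[1,10,65,0,0,0,0],[1,10,65,50,0,0,0],[1,10,65,50,0,0,0],[1,10,65,50,0,0,0]])

```text
t: 14.42
tcp_pos: [0.473, 0.0131, 0.1025]
ee_rot: [-0.081, -3.14, 0.0]
ft_force: [0.5, -0.6, 1.0]
finger_gap: 1.003
gripper_force: 0.0
```

```bash
python3 - <<'E'
from h import *
cal=get_calibration("wrist");cv2.imwrite("pics/w2.png",read_camera("wrist"))
print([(np.round(d['at'],3).tolist(),round(d['conf'],2)) for d in mark_of("wrist",'dish_large')])
for d in regions_of("wrist",'dish_large')[:2]:
  uv=np.argwhere(d['region'])[:,::-1];c=cv2.minEnclosingCircle((rays(cal,uv,.013)*1000).astype(np.float32));print(np.round(c[0]),round(c[1],1),d['conf'])
E
python3 go.py .4715 .016 .012 87
```

```text
[([0.467, 0.016, -0.001], 0.6)]
[469.  14.] 31.0 0.61
14.57 [0.4735 0.0133 0.103 ] yaw 87.0 gap 1.002 F [0.2 0.9 0.1]
[2.3, 2.5, 91.0] [0.0, 0.002, 0.001]
```

View pics/w2.png

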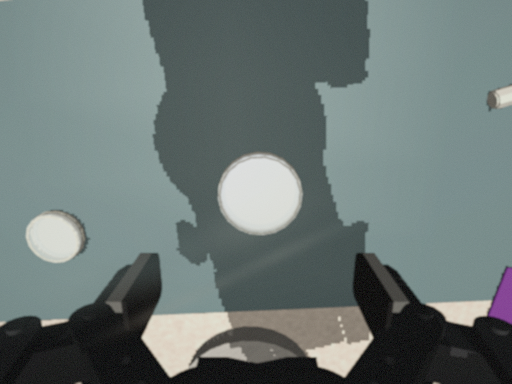

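The large dish is at (260,194) in the wrist view, centred between the fingers at about (0.470, 0.0145). I'll go down.

Call:
jog_arm(commands=[[1,4,1,45,0,0,0],[1,4,1,75,0,0,0],[1,4,1,87,0,0,0],[1,4,1,91,0,0,0],[1,4,1,91,0,0,0]])

```text
t: 15.2
tcp_pos: [0.4693, 0.0148, 0.0115]
ee_rot: [0.08, 3.14, 0.0]
ft_force: [0.5, -0.4, 0.6]
finger_gap: 1.001
gripper_force: 0.0
```

Call:
jog_arm(commands=[[-1,0,0,0,0,0,0],[-1,0,0,0,0,0,0],[-1,0,0,0,0,0,0],[-1,0,0,0,0,0,0]])

```text
t: 15.7
tcp_pos: [0.4693, 0.0148, 0.0119]
ee_rot: [0.08, 3.139, 0.0]
ft_force: [-4.5, -0.6, 20.4]
finger_gap: 0.672
gripper_force: 59.3
```

```bash
python3 go.py .4945 .367 .012 87; python3 - <<'E'
from h import *
cv2.imwrite("pics/s3.png",cv2.resize(read_camera("scene")[130:250,170:320],None,fx=4,fy=4))
E
```

```text
15.7 [0.4693 0.0148 0.0119] yaw 87.1 gap 0.672 F [-4.5 -0.6 20.4]
[-7.2, 353.0, -0.1] [0.0, 0.001, 0.001]
```

View pics/s3.png

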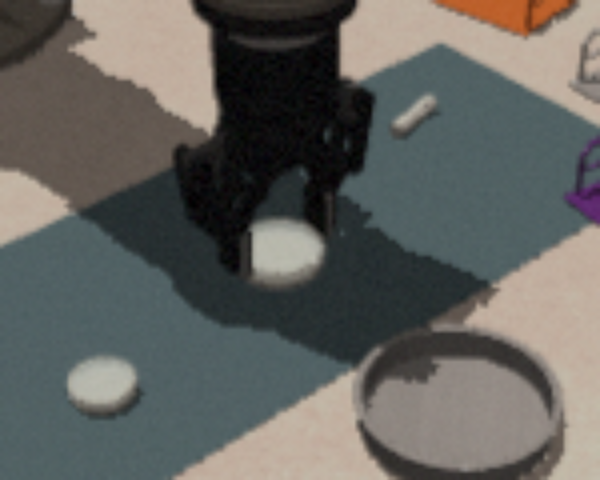

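The dish is held flat between the fingers at (285,250) in the crop. I'll lift it and carry it to the stand.

Call:
jog_arm(commands=[[-1,0,0,-25,0,0,0],[-1,0,0,-60,0,0,0],[-1,0,0,-100,0,0,0],[-1,-1,30,-100,0,0,0],[-1,-2,75,-100,0,0,0]])

```text
t: 16.38
tcp_pos: [0.4752, 0.0894, 0.1119]
ee_rot: [0.084, 3.138, -0.0]
ft_force: [0.7, -0.2, -0.3]
finger_gap: 0.667
gripper_force: 64.1
```

Call:
jog_arm(commands=[[-1,-1,55,0,0,0,0],[-1,-2,110,0,0,0,0],[-1,-3,165,0,0,0,0],[-1,-4,220,0,0,0,0],[-1,-5,255,0,0,0,0]])

```text
t: 17.0
tcp_pos: [0.4921, 0.347, 0.1112]
ee_rot: [0.077, 3.14, 0.002]
ft_force: [-0.4, -0.2, -0.4]
finger_gap: 0.667
gripper_force: 64.1
```

```bash
python3 go.py .4945 .367 .11 87; python3 - <<'E'
from h import *
cal=get_calibration("wrist");I=read_camera("wrist");cv2.imwrite("pics/w3.png",I)
cs=get_calibration("side");read_camera("side")
for c in("wrist","side"): print(c,[(np.round(d['at'],3).tolist(),round(d['conf'],2)) for d in mark_of(c,'dish_stand')])
E
```

```text
17.0 [0.4921 0.347  0.1112] yaw 87.2 gap 0.667 F [-0.4 -0.2 -0.4]
[-1.4, 20.1, 1.2] [0.001, 0.0, 0.003]
wrist [([0.496, 0.366, 0.002], 0.91)]
side [([0.321, 0.394, 0.002], 0.89), ([0.635, 0.443, -0.001], 0.61), ([0.493, 0.365, -0.001], 0.58), ([0.59, 0.247, -0.0], 0.54)]
```

View pics/w3.png

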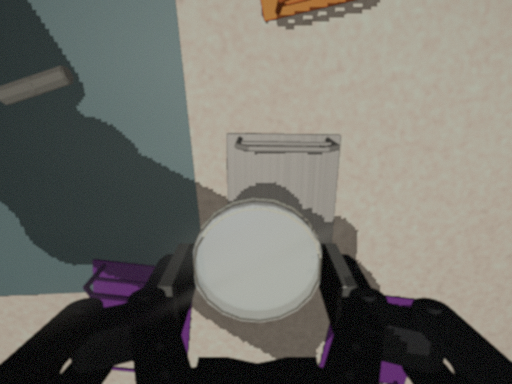

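The grey stand is directly below, with its guard at (287,143) parallel to the image rows, so the yaw is aligned. Its mark is at (0.495, 0.366). I'll align over it and lower the dish.

Call:
jog_arm(commands=[[-1,-2,19,0,0,0,0],[-1,-2,19,0,0,0,0],[-1,-2,19,40,0,0,0],[-1,-2,19,75,0,0,0],[-1,-2,19,90,0,0,0]])

```text
t: 17.82
tcp_pos: [0.4949, 0.3617, 0.0192]
ee_rot: [-0.081, -3.139, 0.003]
ft_force: [-0.6, 0.3, 0.1]
finger_gap: 0.663
gripper_force: 64.1
```

```bash
python3 go.py .495 .366 .0145 87
```

```text
17.82 [0.4949 0.3617 0.0192] yaw 87.1 gap 0.663 F [-0.6  0.3  0.1]
[0.2, 4.3, 4.6] [-0.002, -0.002, 0.001]
```

Call:
jog_arm(commands=[[-1,0,3,0,0,0,0],[-1,0,3,0,0,0,0],[-1,0,3,2,0,0,0],[-1,0,3,4,0,0,0],[-1,0,3,4,0,0,0]])

```text
t: 18.45
tcp_pos: [0.4956, 0.3659, 0.0169]
ee_rot: [0.08, 3.141, 0.0]
ft_force: [-0.5, 0.6, -0.5]
finger_gap: 0.665
gripper_force: 64.1
```

Call:
jog_arm(commands=[[-1,0,0,1,0,0,0],[-1,0,0,2,0,0,0],[-1,0,0,2,0,0,0]])

```text
t: 18.82
tcp_pos: [0.4957, 0.366, 0.0152]
ee_rot: [0.08, 3.14, 0.0]
ft_force: [-2.6, -2.0, 8.2]
finger_gap: 0.67
gripper_force: 65.0
```

Call:
jog_arm(commands=[[0.6,0,0,0,0,0,0],[0.8,0,0,0,0,0,0],[1,0,0,0,0,0,0],[1,0,0,-40,0,0,0],[1,0,0,-100,0,0,0]])

```text
t: 19.45
tcp_pos: [0.4947, 0.3652, 0.1143]
ee_rot: [-0.079, -3.138, 0.003]
ft_force: [0.3, -0.3, -0.1]
finger_gap: 0.996
gripper_force: 0.0
```

```bash
python3 - <<'E'
from h import *
for c in("wrist","side"):
  read_camera(c)
  for n in("dish_large","dish_small"):print(c,n,[(np.round(d['at'],3).tolist(),round(d['conf'],2)) for d in mark_of(c,n)])
E
python3 go.py .496 -.14 .13 87
```

```text
wrist dish_large [([0.492, 0.367, 0.005], 0.55)]
wrist dish_small []
side dish_large [([0.497, 0.368, 0.006], 0.58)]
side dish_small [([0.498, -0.141, -0.003], 0.46)]
19.75 [0.4953 0.3655 0.1141] yaw 87.1 gap 1.005 F [-0.7  0.4 -0.9]
[-26.4, -504.8, -15.6] [-0.001, -0.001, 0.001]
```

The large dish is on the stand, within a few mm of its centre. Next is the small dish.

Call:
jog_arm(commands=[[1,-13,-252,-8,0,0,0],[1,-13,-252,-8,0,0,0],[1,-13,-252,-8,0,0,0],[1,-13,-252,-8,0,0,0],[1,-13,-252,-8,0,0,0]])

```text
t: 20.38
tcp_pos: [0.4951, 0.1083, 0.1217]
ee_rot: [-0.09, -3.138, 0.004]
ft_force: [-0.3, 0.9, -0.0]
finger_gap: 0.998
gripper_force: 0.0
```

Call:
jog_arm(commands=[[0.6,-13,-252,-8,0,0,0],[0.6,-13,-252,-8,0,0,0],[0.6,-13,-252,-8,0,0,0],[0.6,-13,-252,-8,0,0,0],[0.6,-13,-252,-8,0,0,0]])

```text
t: 21.0
tcp_pos: [0.495, -0.143, 0.1298]
ee_rot: [-0.089, -3.139, 0.001]
ft_force: [0.1, 1.3, -0.5]
finger_gap: 0.797
gripper_force: 0.0
```

```bash
python3 - <<'E'
from h import *
cal=get_calibration("wrist");read_camera("wrist")
print([(np.round(d['at'],3).tolist(),round(d['conf'],2)) for d in mark_of("wrist",'dish_small')])
for d in regions_of("wrist",'dish_small')[:2]:
  uv=np.argwhere(d['region'])[:,::-1];c=cv2.minEnclosingCircle((rays(cal,uv,.010)*1000).astype(np.float32));print(np.round(c[0]),round(c[1],1),d['conf'])
E
python3 go.py .496 -.14 .011 87
```

```text
[([0.494, -0.135, 0.0], 0.96)]
[ 495. -142.] 20.8 0.64
21.15 [ 0.4958 -0.1378  0.1299] yaw 87.1 gap 0.804 F [-0.   0.2 -1.1]
[-0.5, -2.2, 118.9] [0.001, -0.001, 0.002]
```

Call:
jog_arm(commands=[[0.6,0,-2,50,0,0,0],[0.6,0,-2,95,0,0,0],[0.6,0,-2,113,0,0,0],[0.6,0,-2,119,0,0,0],[0.6,0,-2,119,0,0,0]])

```text
t: 21.78
tcp_pos: [0.4961, -0.1397, 0.0118]
ee_rot: [-0.078, -3.14, -0.001]
ft_force: [0.2, -0.7, 0.1]
finger_gap: 0.802
gripper_force: 0.0
```

Call:
jog_arm(commands=[[-1,0,0,0,0,0,0],[-1,0,0,0,0,0,0],[-1,0,0,0,0,0,0],[-1,0,0,0,0,0,0]])

```text
t: 22.28
tcp_pos: [0.4965, -0.1407, 0.0131]
ee_rot: [0.08, 3.139, -0.0]
ft_force: [-3.8, 2.5, 15.1]
finger_gap: 0.43
gripper_force: 58.2
```

```bash
python3 go.py .4955 .366 .13 87
```

```text
22.27 [ 0.4965 -0.1407  0.0131] yaw 87.1 gap 0.43 F [-3.8  2.5 15.1]
[26.6, 506.0, -117.1] [-0.0, 0.002, 0.001]
```

Call:
jog_arm(commands=[[-1,0,0,-25,0,0,0],[-1,0,0,-70,0,0,0],[-1,0,0,-117,0,0,0],[-1,1,30,-117,0,0,0],[-1,4,80,-117,0,0,0]])

```text
t: 22.9
tcp_pos: [0.4965, -0.0612, 0.1302]
ee_rot: [0.085, 3.138, -0.001]
ft_force: [1.3, 0.8, -0.2]
finger_gap: 0.428
gripper_force: 60.0
```

Call:
jog_arm(commands=[[-1,3,55,0,0,0,0],[-1,6,110,0,0,0,0],[-1,9,165,0,0,0,0],[-1,12,220,0,0,0,0],[-1,14,270,0,0,0,0]])

```text
t: 23.52
tcp_pos: [0.4956, 0.2117, 0.1296]
ee_rot: [0.08, 3.139, 0.001]
ft_force: [-0.3, 0.4, -0.5]
finger_gap: 0.428
gripper_force: 60.0
```

```bash
python3 go.py .4955 .366 .13 87
```

```text
23.52 [0.4956 0.2117 0.1296] yaw 87.1 gap 0.428 F [-0.3  0.4 -0.5]
[7.9, 154.1, -0.4] [0.001, 0.001, 0.002]
```

Call:
jog_arm(commands=[[-1,3,55,0,0,0,0],[-1,6,110,0,0,0,0],[-1,8,153,0,0,0,0],[-1,8,153,0,0,0,0],[-1,8,153,30,0,0,0]])

```text
t: 24.15
tcp_pos: [0.4967, 0.3637, 0.1006]
ee_rot: [0.08, 3.137, 0.004]
ft_force: [-0.2, -0.6, -0.6]
finger_gap: 0.43
gripper_force: 60.1
```

```bash
python3 go.py .4955 .366 .036 87;  python3 - <<'E'
from h import *
cv2.imwrite("pics/w4.png",read_camera("wrist"))
E
```

```text
24.15 [0.4967 0.3637 0.1006] yaw 87.1 gap 0.43 F [-0.2 -0.6 -0.6]
[1.5, 2.1, 64.6] [0.002, 0.003, 0.002]
```

View pics/w4.png

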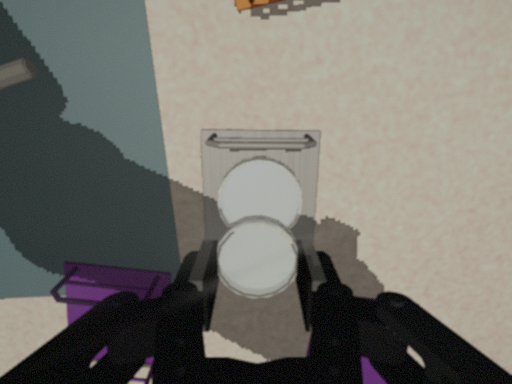

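The large dish, at (260,195), is centred on the stand. The small dish, at (258,258), is held level and in line with it. I'll lower it.

Call:
jog_arm(commands=[[-1,1,1,35,0,0,0],[-1,1,1,57,0,0,0],[-1,1,1,64,0,0,0],[-1,1,1,66,0,0,0],[-1,1,1,66,0,0,0]])

```text
t: 24.82
tcp_pos: [0.495, 0.3641, 0.0337]
ee_rot: [0.08, 3.14, 0.001]
ft_force: [-0.2, -0.4, -0.2]
finger_gap: 0.429
gripper_force: 60.1
```

Call:
jog_arm(commands=[[-1,0,0,1,0,0,0],[-1,0,0,2,0,0,0],[-1,0,0,2,0,0,0]])

```text
t: 25.2
tcp_pos: [0.4947, 0.3641, 0.0312]
ee_rot: [0.08, 3.14, 0.0]
ft_force: [-0.2, -1.1, 3.5]
finger_gap: 0.431
gripper_force: 60.7
```

Call:
jog_arm(commands=[[0.1,0,0,0,0,0,0],[0.3,0,0,0,0,0,0],[0.6,0,0,0,0,0,0],[0.6,0,0,-40,0,0,0],[0.4,0,0,-90,0,0,0]])

```text
t: 25.82
tcp_pos: [0.4939, 0.3635, 0.1209]
ee_rot: [-0.08, -3.139, 0.002]
ft_force: [0.9, -0.1, 0.8]
finger_gap: 0.699
gripper_force: 0.0
```

```bash
python3 - <<'E'
from h import *
for c in("side","wrist"):
  I=read_camera(c)
  for n in("dish_large","dish_small"):print(c,n,[(np.round(d['at'],3).tolist(),round(d['conf'],2)) for d in mark_of(c,n)])
cv2.imwrite("pics/w5.png",I)
E
python3 go.py .4055 .198 .12 14
```

```text
side dish_large [([0.5, 0.366, 0.004], 0.79)]
side dish_small [([0.495, 0.366, 0.016], 0.74)]
wrist dish_large []
wrist dish_small [([0.495, 0.364, 0.015], 0.69)]
26.12 [0.4942 0.3635 0.1199] yaw 87.1 gap 0.699 F [ 1.2 -0.1  0.7]
[80.1, -169.8, 0.1] [-0.001, -0.0, 1.276]
```

View pics/w5.png

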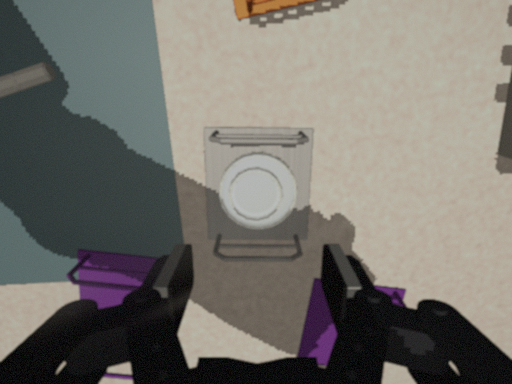

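The dishes are stacked concentrically on the stand at (257,192). Now the bar.

Call:
jog_arm(commands=[[0.2,80,-170,0,0,0,1.275],[0.2,80,-170,0,0,0,1.275],[0.2,80,-170,0,0,0,1.275],[0.2,80,-170,0,0,0,1.275],[0.2,80,-170,0,0,0,1.275]])

```text
t: 26.75
tcp_pos: [0.4054, 0.1972, 0.1201]
ee_rot: [-1.5, -2.76, 0.002]
ft_force: [-0.9, 0.7, -0.4]
finger_gap: 0.601
gripper_force: 0.0
```

```bash
python3 go.py .4055 .198 .12 14
```

```text
26.75 [0.4054 0.1972 0.1201] yaw 33.0 gap 0.601 F [-0.9  0.7 -0.4]
[0.6, 0.5, 0.1] [-0.001, 0.0, 0.331]
```

Call:
jog_arm(commands=[[0.2,0,0,0,0,0,0.33],[0.2,0,0,0,0,0,0.33],[0.2,0,0,40,0,0,0.33],[0.2,0,0,40,0,0,0.33],[0.2,0,0,40,0,0,0.33]])

```text
t: 27.38
tcp_pos: [0.4059, 0.1982, 0.081]
ee_rot: [-1.923, -2.483, 0.002]
ft_force: [0.5, 1.0, 0.0]
finger_gap: 0.6
gripper_force: 0.0
```

```bash
python3 - <<'E'
from h import *
cal=get_calibration("wrist");read_camera("wrist")
print([(np.round(d['at'],3).tolist(),round(d['conf'],2)) for d in mark_of("wrist",'stir_bar')])
for d in regions_of("wrist",'stir_bar')[:2]:
  uv=np.argwhere(d['region'])[:,::-1];c=cv2.minAreaRect((rays(cal,uv,.008)*1000).astype(np.float32));print(c,d['conf'])
E
python3 go.py .4055 .198 .011 14
```

```text
[([0.406, 0.197, 0.01], 0.66)]
((405.5481262207031, 197.7701873779297), (12.019919395446777, 51.85673141479492), 14.020284652709961) 0.8
27.52 [0.4065 0.1985 0.0817] yaw 14.5 gap 0.599 F [-1.1  0.3 -0.1]
[-0.2, -1.2, 70.7] [0.001, -0.0, 0.008]
```

Call:
jog_arm(commands=[[0.2,0,-1,35,0,0,0],[0.2,0,-1,60,0,0,0],[0.2,0,-1,69,0,0,0],[0.2,0,-1,69,0,0,0],[-1,0,-1,69,0,0,0]])

```text
t: 28.15
tcp_pos: [0.4056, 0.1983, 0.0127]
ee_rot: [1.924, 2.483, 0.002]
ft_force: [-0.6, -0.6, -0.9]
finger_gap: 0.402
gripper_force: 0.0
```

Call:
jog_arm(commands=[[-1,0,0,0,0,0,0],[-1,0,0,0,0,0,0],[-1,0,0,0,0,0,0],[-1,0,0,0,0,0,0]])

```text
t: 28.65
tcp_pos: [0.4055, 0.1983, 0.0126]
ee_rot: [1.924, 2.483, 0.002]
ft_force: [-3.4, -1.3, 13.1]
finger_gap: 0.111
gripper_force: 58.8
```

```bash
python3 go.py .645 -.003 .11 14
```

```text
28.65 [0.4055 0.1983 0.0126] yaw 14.5 gap 0.111 F [-3.4 -1.3 13.1]
[-254.7, 181.8, -97.2] [0.001, -0.0, 0.008]
```

Call:
jog_arm(commands=[[-1,0,0,-25,0,0,0],[-1,0,0,-60,0,0,0],[-1,0,0,-97,0,0,0],[-1,-25,18,-97,0,0,0],[-1,-60,43,-97,0,0,0]])

```text
t: 29.28
tcp_pos: [0.4623, 0.1509, 0.11]
ee_rot: [1.921, 2.485, 0.003]
ft_force: [0.4, 0.4, 0.5]
finger_gap: 0.111
gripper_force: 59.3
```

Call:
jog_arm(commands=[[-1,-45,32,0,0,0,0],[-1,-90,64,0,0,0,0],[-1,-135,96,0,0,0,0],[-1,-175,125,0,0,0,0],[-1,-193,138,0,0,0,0]])

```text
t: 29.9
tcp_pos: [0.6451, -0.0044, 0.109]
ee_rot: [1.927, 2.48, -0.0]
ft_force: [0.0, 1.1, -0.7]
finger_gap: 0.111
gripper_force: 59.3
```

```bash
python3 go.py .645 -.003 .018 14; python3 - <<'E'
from h import *
read_camera("scene");read_camera("side")
for c in("scene","side"): print(c,[(np.round(d['at'],3).tolist(),round(d['conf'],2)) for d in mark_of(c,'bar_dish')])
E
```

```text
29.9 [ 0.6451 -0.0044  0.109 ] yaw 14.3 gap 0.111 F [ 0.   1.1 -0.7]
[1.5, 0.2, 91.0] [0.001, 0.001, 0.006]
scene [([0.647, -0.007, -0.0], 0.74)]
side [([0.642, -0.0, -0.001], 0.89)]
```

Call:
jog_arm(commands=[[-1,1,0,45,0,0,0],[-1,1,0,75,0,0,0],[-1,1,0,88,0,0,0],[-1,1,0,92,0,0,0],[-1,1,0,92,0,0,0]])

```text
t: 30.72
tcp_pos: [0.6436, -0.0005, 0.0176]
ee_rot: [1.923, 2.483, 0.001]
ft_force: [0.2, 0.6, 0.3]
finger_gap: 0.11
gripper_force: 59.3
```

Call:
jog_arm(commands=[[-1,0,0,1,0,0,0],[-1,0,0,2,0,0,0],[-1,0,0,2,0,0,0]])

```text
t: 31.1
tcp_pos: [0.6433, -0.0008, 0.0149]
ee_rot: [1.924, 2.483, 0.0]
ft_force: [-0.5, -0.2, 0.5]
finger_gap: 0.111
gripper_force: 59.3
```

Less than 1 mm above the floor, so I'll go down one more millimetre, release and retreat.

Call:
jog_arm(commands=[[-1,0,0,0.5,0,0,0],[-1,0,0,1,0,0,0],[-0.5,0,0,1,0,0,0],[-0.3,0,0,1,0,0,0],[-0.2,0,0,1,0,0,0]])

```text
t: 31.72
tcp_pos: [0.6432, -0.0008, 0.0136]
ee_rot: [-1.924, -2.483, 0.0]
ft_force: [0.5, -0.0, 0.5]
finger_gap: 0.399
gripper_force: 0.0
```

Call:
jog_arm(commands=[[-0.2,0,0,-40,0,0,0],[-0.2,0,0,-100,0,0,0],[-0.2,0,0,-160,0,0,0],[-0.2,0,0,-210,0,0,0],[-0.2,0,0,-210,0,0,0]])

```text
t: 32.35
tcp_pos: [0.6452, -0.0008, 0.2282]
ee_rot: [1.921, 2.479, 0.007]
ft_force: [0.3, 0.3, -0.8]
finger_gap: 0.399
gripper_force: 0.0
```

```bash
python3 - <<'E'
from h import *
for c in("scene","side"):
  I=read_camera(c);cv2.imwrite(f"pics/end_{c}.png",I)
  for n in "bottle_1 dish_large dish_small stir_bar tube_rack".split(): print(c,n,[(np.round(d['at'],3).tolist(),round(d['conf'],2)) for d in mark_of(c,n)])
E
```

```text
scene bottle_1 [([0.514, -0.36, 0.002], 0.74), ([0.476, -0.318, 0.002], 0.74)]
scene dish_large [([0.493, 0.364, 0.003], 0.6)]
scene dish_small [([0.486, 0.364, 0.018], 0.59), ([0.645, -0.003, 0.009], 0.54)]
scene stir_bar [([0.644, -0.002, 0.01], 0.64)]
scene tube_rack [([0.685, -0.226, 0.002], 0.69)]
side bottle_1 [([0.52, -0.365, 0.004], 0.71), ([0.477, -0.316, 0.003], 0.5)]
side dish_large [([0.495, 0.366, 0.005], 0.7)]
side dish_small [([0.494, 0.364, 0.018], 0.67)]
side stir_bar [([0.64, -0.002, 0.007], 0.5)]
side tube_rack [([0.688, -0.224, 0.002], 0.67)]
```

View pics/end_scene.png

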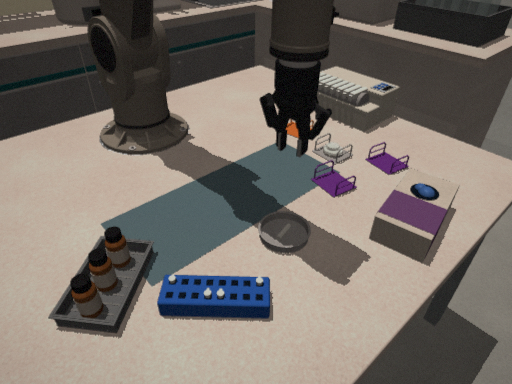

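View pics/end_side.png

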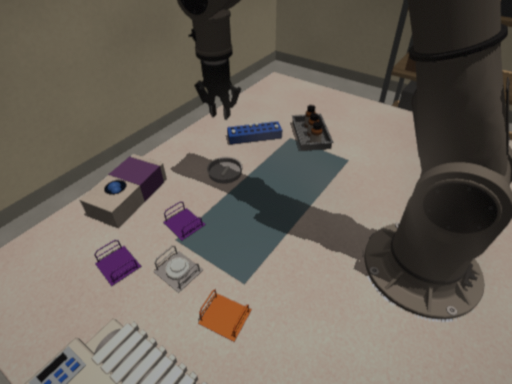

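Both views show three upright bottles in the tray (scene 85–117, 240–300), the stacked dishes on the grey stand (333,150) and the bar in the steel dish (285,231). The rack hasn't moved. I'll hand the job in.

```bash
python3 -c "
from cell import *
print(finish_job())"
```

```text
the job is handed in; nothing more can be done
None
```

I handed the job in with all five items put away: both bottles upright in the spill tray, the small dish on the large one in the middle of the grey stand, and the stirring bar in the steel dish. The final pictures showed the tray bottle and tube rack where they started; the hand-in did not report the judge's verdict.

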